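# Unhook the red T-hook from its bracket and sort the two

## Task

On the property-office desk a red T-hook is still hooked in its slotted steel bracket: give it a quarter turn so that its crossbar lines up with the slot, lift it out while the bracket stays on the desk, and put it in the blue-lined half of the divided carton. Then put its emptied bracket, standing on its feet, in the yellow-lined half. Leave the green hook hooked in its own bracket, where it stands.

Things in the scene. Friction and masses are not known exactly. Their poses are not given: they have to be found in the camera images.
- red_hook: Loose red steel T-hook, upright on the desk, 72 mm tall, 0.15 kg. Origin: centre of underside, z up. Crossbar 50 (y) x 18 (x) mm, z 0 to 10; shank 12 mm thick; grip tab 12 mm thick (x), 36 wide (y), z 36 to 72. Starts with its y within 20 degrees of the bracket's y, bar under the plate with 12 mm play upward. It lifts out once turned so its y is within 10 degrees of the bracket's x.
- bracket: Loose steel bracket round the red hook, 0.4 kg: 92 mm (its x) by 52 mm (its y), 30 mm high. Origin: centre of underside, z up. Two solid feet, 14 by 52 mm, at the x ends carry a top plate, z 22 to 30, with a through slot 64 mm (x) by 28 mm (y) centred on the origin. When empty, grip it across its 52 mm width. A twin holds the green hook.
- carton: Cardboard carton, fixed to the desk: 170 mm (its x) by 360 mm (its y), 40 mm high, walls and divider 5 mm, inner floor at z 5. Origin: centre of underside. Divider at y = 0. The +y half is lined blue (centre y +89 mm), the -y half yellow (centre y -89 mm); each 160 by 172 mm inside. Short flaps lean out from the long walls.
- green_hook: Green T-hook, same shape, size, origin and axes as the red one, hooked in its own bracket on the other side. It must stay as it stands.
There are look-alikes about, which are no part of the job. Of the things that look like the red_hook, the middle-sized one is meant.

How it is judged:
By the outcome, as a careful person would: the job done as asked, in the order asked, and still so for the second after the job is handed in, with the robot touching nothing.
It also fails if it takes over 67 s, if anything falls off the work surface, if the arm or the gripper's body presses on something with over 40 N, if the wrist force passes 120 N, or if a joint passes its speed limit or range.

## Robot

A 6-joint arm with a two-finger parallel gripper is mounted at the origin on the work surface. World frame = base frame: x ahead of the robot, y to its left, z up, the work surface at z = 0. Lengths are in mm, angles in degrees, forces in N, time in s.
With the tool pointing down it reaches from about 350 to 950 mm from the base axis. Payload 17.4 kg.
Tool frame: the origin (TCP) lies midway between the tips of the shut fingers; the grasp point (between the pads) lies 19 mm behind it; z points along the fingers, y is the direction in which the jaws open and shut (so a half turn about z gives the same grasp; the last joint's range is limited). The gripper opens to 93 mm and grips with 3 to 60 N. Pads are 15 mm wide; open, the fingers measure 128 mm over their backs; the gripper's body (75 mm by 188 mm) begins 65 mm behind the grasp point.
Start: joints at [-78.369, 6.646, 82.598, -0, 90.757, -2.166], TCP at [160.964, -655.532, 182.546] pointing down, gripper open.
Joint ranges: [-162.19, 162.19], [-47.58, 125.68], [4.15, 143.07], [-65.23, 245.23], [0.69, 171.88], [-170.13, 170.13]. Speed limits (degrees/s): [108.29, 108.29, 127.2, 180, 180, 180].

## Interface

Orientations are given as a 3x3 rotation matrix whose columns are the frame's x, y, z axes.
In Python, from bench import sensors, eyes, order gives the robot as it stands.
- The arm moves only by the shell command python3 -m handwheel 'ROWS'. ROWS is JSON, a list of rows, each a list of 7 numbers: the finger opening in mm, from 0 to 93, then the shift along the tool's x, y, z in mm, then the turn, a rotation vector about the tool's x, y, z in rad. A call has 1 to 10 rows; each row shifts and turns the commanded pose from where the row before left it, along the tool's axes as they then stand; what a row does not reach is not made up. A row lasts 1/8 s, in which the tool goes at most 62.5 mm and 10.7 degrees, less where a joint would pass 70% of its speed; a pose out of reach is approached as far as the arm can. A call with a gripper value outside its range is refused whole. The fingers move at their own pace and stop on an object; the grip force is fixed at half the most. Time passes only in rows, so rows that do not move let the fingers close. It gives the time, the measured TCP pose, the force and the opening at its end, in the units of the state.
- sensors.get_obs(): the state, without advancing time (a new reading comes with each control period).
- eyes.read_camera(name): name is "scene" or "top" or "wrist"; returns (picture, depth): 400x640x3 uint8, red, green, blue; 400x640 float32, mm along the optical axis (not along the pixel's ray), 0 where there is no reading.
- eyes.camera_info(name): a dict with "fx", "fy", "cx", "cy" (pixels), "xyz" and "attitude" of the camera in the world. Camera axes: x right, y up, looking along -z (the intrinsics and any distortion apply to the point x, -y, -z); pixel columns grow to the right and rows downward; lengths in mm; the calibration is good to about 2 mm. A picture is of the moment at which its call begins: read the wrist's pose just before it. camera_info takes no time and is no camera call; for the wrist camera it gives the pose at the moment of the call.
- order.sign_off(): hands the job in, once; it reports no verdict.
The state is a dict: "t": time; "qpos": joint angles; "joint_vel": joint speeds; "effort": joint torques, N m; "position": TCP position; "ee_rot": TCP orientation; "wrist_force": force on the tool from outside, world axes, zero at the start; "wrist_torque": the same for the moment, N m; "finger_gap": opening from 0.0 (shut) to 1.0 (fully open).
Only numpy, scipy, OpenCV 4.12 (cv2) and the standard library are available. Lean on these libraries where they do the work, as an engineer would, in place of code of your own. Each camera call takes 0.05 s, during which the arm holds its last target. There are 200 camera calls.

## Working session

There is one attempt and no reset: what is moved stays moved. The work goes in short steps, Python scripts to look and compute and a shell command to move; the robot and the scene stay as the last step left them, time stands still between calls to the robot, and variables do not carry over. Pictures are saved under pics/ and viewed, about 8 in all and at most 12, crops included, and the job is handed in when it is done.

```bash
ls; mkdir -p pics
cat > h.py <<'E'
import numpy as np, cv2
from bench import sensors, eyes, order
def shot(n):
    i=eyes.camera_info(n); p,d=eyes.read_camera(n); return p,d,i
def cloud(d,i):
    v,u=np.mgrid[0:d.shape[0],0:d.shape[1]].astype(float)
    k=[i['fx'],i['fy'],i['cx'],i['cy']]
    c=np.stack([(u-k[2])/k[0]*d,-(v-k[3])/k[1]*d,-d],-1)
    return c@np.array(i['attitude']).T+np.array(i['xyz'])
def save(n,p): cv2.imwrite('pics/'+n,p[:,:,::-1])
E
python3 - <<'E'
from h import *
for n in ['top','scene']:
    p,d,i=shot(n); save(n+'1.png',p); np.savez(n+'1.npz',p=p,d=d,w=cloud(d,i)); print(n,i)
o=sensors.get_obs();print(o['t'],o['position'],o['ee_rot'])
E
```

```text
pics
top {'fx': 444.83760163640494, 'fy': 444.83760163640494, 'cx': 321.3930653778693, 'cy': 202.22687682415335, 'xyz': array([389.77445751,   1.87643067, 785.98153906]), 'attitude': array([[-0.0196331 ,  0.97498401, -0.22140626],
       [-0.99978965, -0.02045941, -0.00143912],
       [-0.00593296,  0.22133143,  0.9751806 ]])}
scene {'fx': 507.79541722544093, 'fy': 507.79541722544093, 'cx': 317.66634611945625, 'cy': 202.54975206656363, 'xyz': array([1175.05473497, -261.05668618,  806.48858218]), 'attitude': array([[ 0.36811271, -0.69500458,  0.61762584],
       [ 0.92976739,  0.27153948, -0.24859389],
       [ 0.0050641 ,  0.66575893,  0.74614972]])}
0.1 [ 160.91824063 -655.29135776  181.88254823] [[ 9.71148212e-01  2.38476632e-01 -2.17240638e-04]
 [ 2.38476727e-01 -9.71147635e-01  1.05894206e-03]
 [ 4.15602039e-05 -1.08019652e-03 -9.99999416e-01]]
```

View pics/top1.png

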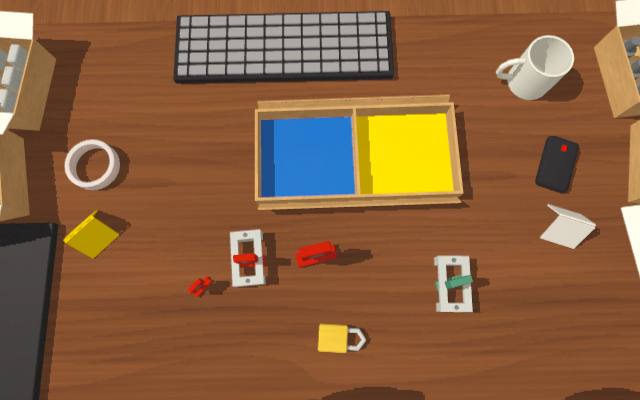

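View pics/scene1.png

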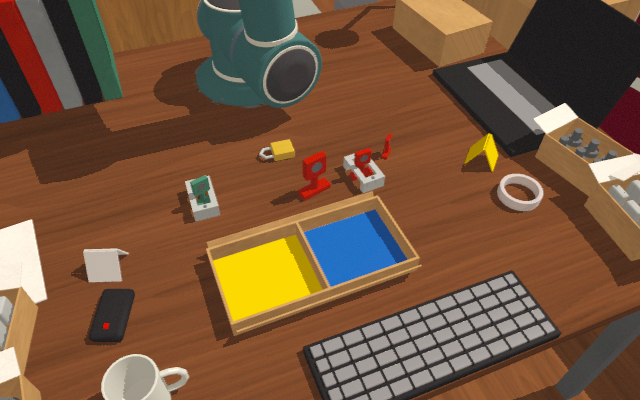

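Candidates for red_hook in the top view: small one lying free (201,287), one in the white bracket (246,260), and a large loose one (316,254). The middle-sized one is in the bracket, as the description says. The green hook is at (455,283), and the carton has blue at (307,157) and yellow at (408,153). Next I'll check a close crop and measure.

Run:
```python
from h import *
z=np.load('top1.npz');p,d,w=z['p'],z['d'],z['w']
cv2.imwrite('pics/crop1.png',cv2.resize(p[215:310,175:345],None,fx=4,fy=4,interpolation=cv2.INTER_CUBIC)[:,:,::-1])
s=np.load('scene1.npz')
def rect(m,w,t):
    P=w[m]; r=cv2.minAreaRect(P[:,:2].astype(np.float32)); print(t,len(P),r,'zmed',np.median(P[:,2]),'zmax',np.percentile(P[:,2],99)); return P
hsv=cv2.cvtColor(p,cv2.COLOR_RGB2HSV).astype(int);H,S,V=hsv[...,0],hsv[...,1],hsv[...,2]
red=((H<6)|(H>174))&(S>180)&(V>90); red=red
v,u=np.mgrid[0:400,0:640]
def box(a,b,c,e): return (u>=a)&(u<=b)&(v>=c)&(v<=e)
gray=(S<60)&(V>110)
bm=gray&box(222,275,225,295)
rect(bm&(w[...,2]>24)&(w[...,2]<36),w,'bracket top'); 
rect(gray&box(425,480,250,318)&(w[...,2]>24)&(w[...,2]<36),w,'green bracket top')
for b,t in [((185,218,272,300),'small'),((225,268,240,280),'mid'),((290,345,235,275),'large')]:
    P=rect(red&box(*b)&(w[...,2]>8),w,t)
    Q=P[P[:,2]>P[:,2].max()-5]; print('  top',len(Q),Q.mean(0),cv2.minAreaRect(Q[:,:2].astype(np.float32)))
P=rect((H>100)&(H<125)&(S>120)&box(255,360,100,205)&(w[...,2]<12),w,'blue')
P=rect((H>22)&(H<33)&(S>200)&box(355,465,100,205)&(w[...,2]<12),w,'yellow')
m=box(245,470,85,215)&(w[...,2]>35)&(w[...,2]<45)
rect(m,w,'rim')
print('desk z',np.median(w[330:390,100:300,2]))
# scene
p2,w2=s['p'],s['w'];h2=cv2.cvtColor(p2,cv2.COLOR_RGB2HSV).astype(int)
r2=((h2[...,0]<6)|(h2[...,0]>174))&(h2[...,1]>170)&(h2[...,2]>90)
Q=w2[r2&box(352,374,146,182)&(w2[...,2]>45)];print('scene mid tab',len(Q),Q.mean(0),Q.max(0),Q.min(0),cv2.minAreaRect(Q[:,:2].astype(np.float32)))
Q=Q[Q[:,2]>60];print(len(Q),cv2.minAreaRect(Q[:,:2].astype(np.float32)))
```

```text
bracket top 1010 ((468.1847839355469, 132.5804901123047), (92.09990692138672, 52.492347717285156), 4.050137042999268) zmed 29.28268474252991 zmax 32.42279325362461
green bracket top 1100 ((418.2321472167969, -217.2848663330078), (53.058311462402344, 91.35769653320312), 88.19305419921875) zmed 28.86622943993541 zmax 31.925125823662395
small 149 ((413.02301025390625, 111.20626831054688), (222.09176635742188, 25.480918884277344), 84.54011535644531) zmed 50.20239850232247 zmax 785.9815390554338
  top 3 [389.77445751   1.87643067 785.98153906] ((389.7744445800781, 1.876430630683899), (0.0, 0.0), 0.0)
mid 241 ((438.7481994628906, 69.4911880493164), (163.65158081054688, 33.14972686767578), 65.53499603271484) zmed 70.22292631312473 zmax 73.81163342004238
  top 2 [389.77445751   1.87643067 785.98153906] ((389.7744445800781, 1.876430630683899), (0.0, 0.0), 0.0)
large 678 ((437.2579040527344, 6.730072021484375), (94.66988372802734, 69.58372497558594), 13.221689224243164) zmed 97.30379347589201 zmax 102.82079036018592
  top 5 [389.77445751   1.87643067 785.98153906] ((389.7744445800781, 1.876430
[... 183 characters left out ...]
2327
yellow 7079 ((658.8624877929688, -150.55758666992188), (153.23318481445312, 169.14874267578125), 0.7468344569206238) zmed 4.63143007513554 zmax 7.740103344337849
rim 3283 ((652.7474975585938, -61.052093505859375), (203.34735107421875, 360.1750793457031), 0.8566765785217285) zmed 38.56058128769132 zmax 41.768655082068236
desk z -0.5220434250199446
scene mid tab 157 [476.89776575 120.49340831  73.45641209] [1175.05473497  146.98226528  806.48858218] [ 459.39731283 -261.05668618   45.47216392] ((810.2720947265625, -70.3675537109375), (33.3718376159668, 822.557373046875), 60.07854461669922)
109 ((810.2720947265625, -70.3675537109375), (33.3718376159668, 822.557373046875), 60.07854461669922)
```

View pics/crop1.png

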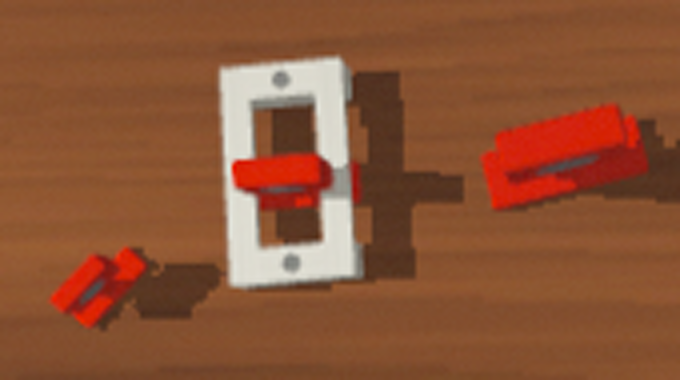

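The crop shows the mid-sized hook's tab over the white bracket's slot, tab end to end across at crop (235–330,170), which is full-frame (245,258). The small one is at lower left and the large one at right. Next I refine the tab pose, dropping the invalid depths.

Run:
```python
from h import *
v,u=np.mgrid[0:400,0:640]
for n,b in [('top',(225,268,240,280)),('scene',(350,374,144,184)),('topG',0)]:
    z=np.load(n.replace('G','')+'1.npz');p,d,w=z['p'],z['d'],z['w'];h=cv2.cvtColor(p,cv2.COLOR_RGB2HSV).astype(int)
    if b: m=((h[...,0]<6)|(h[...,0]>174))&(h[...,1]>170)&(u>=b[0])&(u<=b[1])&(v>=b[2])&(v<=b[3])
    else: m=(h[...,0]>60)&(h[...,0]<95)&(h[...,1]>80)&(u>430)&(u<480)&(v>265)&(v<300)
    m&=(d>0)
    P=w[m]
    for lo,hi in [(40,80),(67,77)]:
        Q=P[(P[:,2]>lo)&(P[:,2]<hi)]
        if len(Q)>5:print(n,lo,len(Q),Q.mean(0).round(1),cv2.minAreaRect(Q[:,:2].astype(np.float32)),np.percentile(Q[:,2],[50,98]))
z=np.load('top1.npz');p,d,w=z['p'],z['d'],z['w']
Q=w[(d>0)&(w[...,2]>28)&(w[...,0]>430)&(w[...,0]<520)&(w[...,1]>20)&(w[...,1]<92)]
print('large ext',Q.min(0),Q.max(0))
o=sensors.get_obs();print(o['position'],o['wrist_force'])
```

```text
top 40 186 [463.3 127.6  68.5] ((463.67279052734375, 128.8783721923828), (12.015864372253418, 35.33704376220703), 2.8866045475006104) [70.80504577 73.16483245]
top 67 158 [463.9 128.6  71. ] ((463.84600830078125, 129.0325164794922), (35.47214889526367, 11.4091796875), 88.84899139404297) [71.08704197 73.17704109]
scene 40 177 [468.2 125.5  61.3] ((466.4487609863281, 127.98816680908203), (13.30648136138916, 38.331390380859375), 1.85248863697052) [66.0460016  73.55777843]
scene 67 81 [466.2 126.9  70.9] ((466.3302307128906, 128.2487030029297), (12.765741348266602, 37.92815017700195), 2.605363130569458) [70.99671934 73.99770909]
topG 40 199 [ 419.1 -211.9   67.5] ((420.1470031738281, -215.18385314941406), (11.805363655090332, 35.874935150146484), 16.812843322753906) [70.40621564 73.13059867]
topG 67 157 [ 419.8 -215.    70.9] ((419.92816162109375, -215.3023223876953), (11.2641019821167, 35.70551681518555), 14.803281784057617) [71.05454693 73.16007229]
large ext [457.90925031  20.30645903  52.84460319] [478.22807204  39.10583965 103.08240198]
[ 160.91824063 -655.29135776  181.88254823] [ 0.46917575 -0.21803698  0.50998831]
```

```bash
cat >> h.py <<'E'
def go(x,y,z,ang=None):
    "shift in tool axes to TCP target; turn (rad about tool z) to bring tool y to world angle ang (deg)"
    o=sensors.get_obs();R=o['ee_rot'];a=np.degrees(np.arctan2(R[1,1],R[0,1]))
    s=R.T@(np.array([x,y,z])-o['position'])
    print('t',round(o['t'],2),'pos',o['position'].round(1),'ya',round(a,2),'F',o['wrist_force'].round(1),'gap',round(o['finger_gap']*93,1))
    print('shift',s.round(1),'turn',None if ang is None else round(-np.radians((ang-a+180)%360-180),3))
E
python3 -m handwheel '[[50,0,0,0,0,0,-0.171],[50,0,0,0,0,0,-0.171],[50,0,0,0,0,0,-0.171],[50,0,0,0,0,0,-0.171],[50,0,0,0,0,0,-0.171],[50,0,0,0,0,0,-0.171],[50,0,0,0,0,0,-0.172],[50,0,0,0,0,0,-0.172]]'
python3 -c "
from h import *
go(465,129,182,2.3)"
```

```text
t: 1.1
position: [160.9, -655.4, 182.1]
ee_rot: [[-0.046, 0.999, -0.0], [0.999, 0.046, 0.001], [0.001, -0.0, -1.0]]
wrist_force: [0.3, 0.0, 0.1]
finger_gap: 0.537
t 1.1 pos [ 160.9 -655.4  182.1] ya 2.62 F [0.3 0.  0.1] gap 50.0
shift [7.697e+02 3.396e+02 6.000e-01] turn 0.006
```

```bash
python3 -m handwheel '[[50,48,21.2,0,0,0,0.006],[50,48,21.2,0,0,0,0],[50,48,21.2,0,0,0,0],[50,48,21.2,0,0,0,0],[50,48,21.2,0,0,0,0],[50,48,21.2,0,0,0,0],[50,48,21.2,0,0,0,0],[50,48,21.2,0,0,0,0],[50,48,21.2,0,0,0,0],[50,48,21.2,0,0,0,0]]' >/dev/null
python3 -m handwheel '[[50,48,21.2,0,0,0,0],[50,48,21.2,0,0,0,0],[50,48,21.2,0,0,0,0],[50,48,21.2,0,0,0,0],[50,48,21.2,0,0,0,0],[50,36,16,0,0,0,0],[50,0,0,0,0,0,0],[50,0,0,0,0,0,0]]' >/dev/null
python3 - <<'E'
from h import *
go(465,129,38,2.3)
p,d,i=shot('wrist'); save('w1.png',p); w=cloud(d,i)
h=cv2.cvtColor(p,cv2.COLOR_RGB2HSV).astype(int); red=((h[...,0]<6)|(h[...,0]>174))&(h[...,1]>170)
x,y,z=w[...,0],w[...,1],w[...,2]; near=(abs(x-466)<60)&(abs(y-131)<45)&(d>0)
for t,m in [('tab',red&near&(z>66)&(z<80)),('plate',(h[...,1]<60)&(h[...,2]>100)&near&(z>25)&(z<35))]:
    Q=w[m]; print(t,len(Q)); 
    if len(Q)>5: print(cv2.minAreaRect(Q[:,:2].astype(np.float32)),np.percentile(Q[:,2],[2,50,98]))
E
```

```text
t 3.35 pos [468.5 111.1 182.3] ya 1.96 F [ 0.6 -0.7 -0.8] gap 49.9
shift [ 18.   -2.8 144.3] turn -0.006
tab 271
((463.2207336425781, 128.94195556640625), (11.256287574768066, 35.71539306640625), 1.9933087825775146) [69.54898072 71.78355016 73.18546634]
plate 1816
((467.77197265625, 131.74375915527344), (91.36836242675781, 52.30211639404297), 4.121486186981201) [27.29121033 29.97442146 31.57531018]
```

View pics/w1.png

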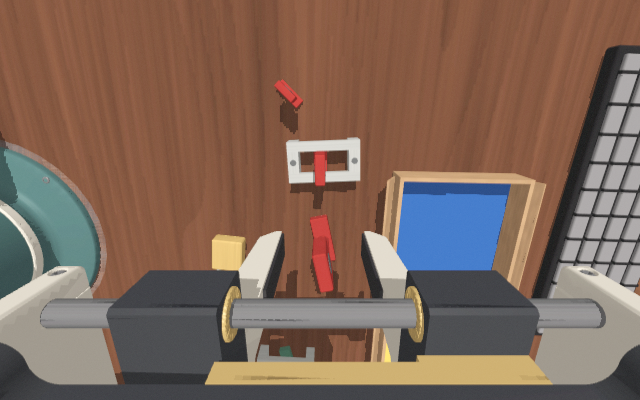

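The wrist view shows the mid-sized hook in the bracket at (320,165), the large loose one at (322,255) and the small one at (289,93). Top and wrist measurements agree within 2 mm. Now I descend and grip the tab.

```bash
python3 -m handwheel '[[50,18,-4.3,0,0,0,0],[50,0,0,0,0,0,0],[50,0,0,45,0,0,0],[50,0,0,45,0,0,0],[50,0,0,34,0,0,0],[50,0,0,20,0,0,0],[50,0,0,0,0,0,0],[50,0,0,0,0,0,0]]' 
python3 -c "
from h import *
go(463.3,129,38,2)"
```

```text
t: 4.4
position: [464.7, 129.3, 40.0]
ee_rot: [[-0.034, 0.999, 0.002], [0.999, 0.034, 0.0], [0.0, 0.002, -1.0]]
wrist_force: [0.4, 0.4, 0.8]
finger_gap: 0.537
t 4.4 pos [464.7 129.3  40. ] ya 1.93 F [0.4 0.4 0.8] gap 49.9
shift [-0.2 -1.4  2. ] turn -0.001
```

```bash
python3 -m handwheel '[[50,0,-1.3,0,0,0,0],[0,0,0,0,0,0,0],[0,0,0,0,0,0,0],[0,0,0,0,0,0,0],[0,0,0,0,0,0,0],[0,0,0,0,0,0,0],[0,0,0,-2,0,0,0],[0,0,0,-2,0,0,0],[0,0,0,0,0,0,0]]' 
python3 -c "
from h import *
go(463.3,129,44,94.1)"
```

```text
t: 5.52
position: [462.7, 129.3, 42.8]
ee_rot: [[-0.034, 0.999, 0.0], [0.999, 0.034, 0.0], [0.0, 0.0, -1.0]]
wrist_force: [-0.4, 0.6, 0.1]
finger_gap: 0.006
t 5.53 pos [462.7 129.3  42.8] ya 1.95 F [-0.4  0.6  0.1] gap 0.6
shift [-0.4  0.6 -1.2] turn -1.608
```

Run:
```python
from h import *
p,d,i=shot('scene'); q,_,_=shot('wrist')
save('s2.png',np.hstack([cv2.resize(p[90:230,270:440],(680,560)), ])); save('w2.png',q)
```

```text
(no output)
```

View pics/s2.png

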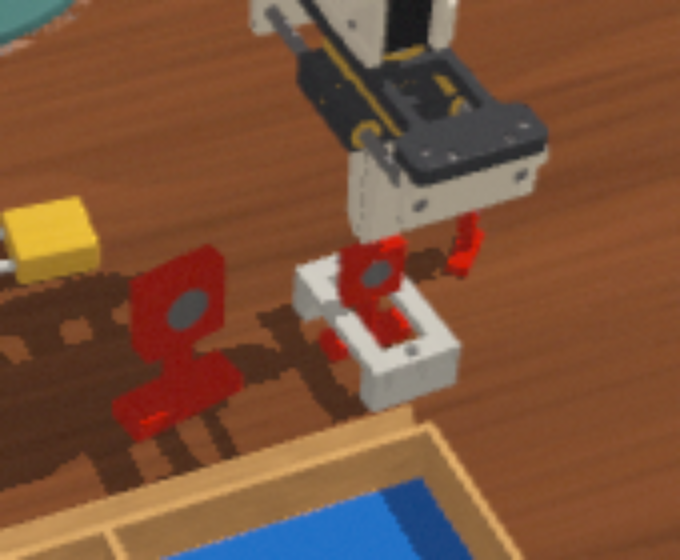

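The scene crop shows the hook untouched and still upright, with the gripper body above and behind it (crop ~(450,160)). I'll check the kinematics by projecting the reported TCP into the scene picture.

Run:
```python
from h import *
i=eyes.camera_info('scene'); o=sensors.get_obs(); R=np.array(i['attitude'])
def pr(P):
    c=R.T@(np.array(P)-i['xyz']); return (i['fx']*c[0]/-c[2]+i['cx'], i['fy']*-c[1]/-c[2]+i['cy'])
T=o['position'];A=o['ee_rot']
for z in (0,-19,-65,-84,-120):
    u,v=pr(T+A[:,2]*z); print(z,'crop',((u-270)*4,(v-90)*4))
u,v=pr([463.3,129,72]);print('tab',((u-270)*4,(v-90)*4))
w=eyes.camera_info('wrist');print('cam in tool',A.T@(w['xyz']-T),(A.T@w['attitude']).round(3)); print(o['qpos'])
```

```text
0 crop (np.float64(368.296197038781), np.float64(280.30579914954524))
-19 crop (np.float64(370.77712715491543), np.float64(254.59079380293724))
-65 crop (np.float64(377.0587613130465), np.float64(189.48123875692295))
-84 crop (np.float64(379.7738275769209), np.float64(161.33939669620656))
-120 crop (np.float64(385.12562347424637), np.float64(105.86767694938004))
tab (np.float64(372.20257337851376), np.float64(241.20786730347402))
cam in tool [  82.05750542   -0.64308485 -202.26840949] [[-0.001  0.955  0.296]
 [ 1.     0.     0.   ]
 [ 0.     0.296 -0.955]]
[ 1.25753152e+01 -1.41528188e+01  1.15543734e+02  2.17930590e-05
  7.86035824e+01  1.06254661e+01]
```

View pics/w2.png

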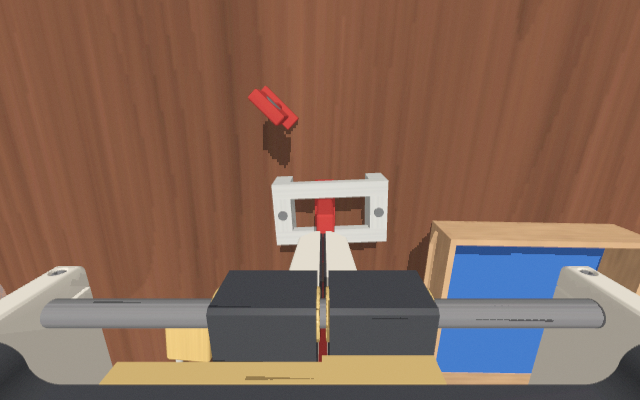

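The wrist view shows the shut fingers ending at (322,233), beside or above the tab at (325,215). I'll use the depth images to see where the tips really are.

Run:
```python
from h import *
p,d,i=shot('wrist'); w=cloud(d,i)
for r in (200,210,220,226,230,234,238,244,250,260): print(r,[(tuple(p[r,c]),tuple(w[r,c].round(0))) for c in (312,325,335)])
p,d,i=shot('scene'); w=cloud(d,i); np.savez('scene2.npz',p=p,d=d,w=w)
for r in range(134,168,3): print(r,[(tuple(p[r,c].tolist()),tuple(w[r,c].round(0))) for c in (360,365,370)])
```

```text
200 [((np.uint8(85), np.uint8(57), np.uint8(41)), (np.float64(452.0), np.float64(133.0), np.float64(-0.0))), ((np.uint8(185), np.uint8(62), np.uint8(59)), (np.float64(463.0), np.float64(147.0), np.float64(41.0))), ((np.uint8(95), np.uint8(53), np.uint8(42)), (np.float64(473.0), np.float64(133.0), np.float64(-1.0)))]
210 [((np.uint8(92), np.uint8(60), np.uint8(46)), (np.float64(452.0), np.float64(123.0), np.float64(0.0))), ((np.uint8(186), np.uint8(64), np.uint8(59)), (np.float64(463.0), np.float64(147.0), np.float64(65.0))), ((np.uint8(93), np.uint8(49), np.uint8(39)), (np.float64(474.0), np.float64(124.0), np.float64(-1.0)))]
220 [((np.uint8(135), np.uint8(87), np.uint8(65)), (np.float64(453.0), np.float64(113.0), np.float64(-1.0))), ((np.uint8(210), np.uint8(74), np.uint8(69)), (np.float64(463.0), np.float64(142.0), np.float64(72.0))), ((np.uint8(131), np.uint8(77), np.uint8(59)), (np.float64(474.0), np.float64(114.0), np.float64(0.0)))]
226 [((np.uint8(149), np.uint8(118), np.uint8(98)), (np.float64(453.0), np.float64(107.0), np.float64(0.0))), ((np.uint8(210), np.uint8(70), np.ui
[... 4231 characters left out ...]
0)))]
161 [((139, 29, 22), (np.float64(470.0), np.float64(120.0), np.float64(49.0))), ((137, 35, 29), (np.float64(471.0), np.float64(132.0), np.float64(46.0))), ((194, 161, 150), (np.float64(458.0), np.float64(152.0), np.float64(28.0)))]
164 [((139, 31, 16), (np.float64(470.0), np.float64(121.0), np.float64(41.0))), ((140, 77, 44), (np.float64(436.0), np.float64(153.0), np.float64(-2.0))), ((204, 200, 192), (np.float64(469.0), np.float64(147.0), np.float64(30.0)))]
167 [((130, 21, 18), (np.float64(466.0), np.float64(124.0), np.float64(26.0))), ((128, 53, 31), (np.float64(448.0), np.float64(147.0), np.float64(2.0))), ((140, 123, 115), (np.float64(475.0), np.float64(144.0), np.float64(28.0)))]
```

Both cameras put the real fingertips at z≈80 while the state says 42.8. The tool as described therefore sits about 37 mm higher than reported, body included (its underside measures ≈165). I'll correct for that using camera-verified heights: open, go down 39 mm more, and grip.

```bash
python3 -m handwheel '[[50,0,0,0,0,0,0],[50,0,0,0,0,0,0],[50,0,0,0,0,0,0],[50,0,0,15,0,0,0],[50,0,0,12,0,0,0],[50,0,0,12,0,0,0],[50,0,0,0,0,0,0],[50,0,0,0,0,0,0]]'
python3 - <<'E'
from h import *
go(463.3,129,2,2)
p,d,i=shot('wrist'); w=cloud(d,i)
m=(p.min(2)>150)&(np.mgrid[0:400,0:640][0]>215)&(d>0)
for a,b in ((270,300),(350,390)):
    Q=w[215:290,a:b][(p[215:290,a:b].min(2)>190)&(w[215:290,a:b,2]>33)]; print(len(Q),Q.min(0).round(1),Q.max(0).round(1))
E
```

```text
t: 6.72
position: [462.7, 129.3, 3.7]
ee_rot: [[-0.034, 0.999, 0.0], [0.999, 0.034, 0.0], [0.0, 0.0, -1.0]]
wrist_force: [0.8, -0.2, 0.3]
finger_gap: 0.538
t 6.72 pos [462.7 129.3   3.7] ya 1.95 F [ 0.8 -0.2  0.3] gap 50.1
shift [-0.4  0.6  1.7] turn -0.001
192 [428.8 136.   39.9] [459.2 211.3 206. ]
738 [459.2 137.4  39.8] [500.8 211.3 206. ]
```

```bash
python3 -m handwheel '[[0,0,0,0,0,0,0],[0,0,0,0,0,0,0],[0,0,0,0,0,0,0],[0,0,0,0,0,0,0],[0,0,0,0,0,0,0],[0,0,0,-2,0,0,0],[0,0,0,-2,0,0,0],[0,0,0,-1,0,0,0],[0,0,0,0,0,0,0]]' 
python3 -c "
from h import *
go(463.3,129,8.7,94.1)"
```

```text
t: 7.9
position: [462.6, 129.3, 8.6]
ee_rot: [[-0.034, 0.999, 0.0], [0.999, 0.034, 0.0], [0.0, 0.0, -1.0]]
wrist_force: [-0.2, 0.3, -1.1]
finger_gap: 0.131
t 7.9 pos [462.6 129.3   8.6] ya 1.95 F [-0.2  0.3 -1.1] gap 12.2
shift [-0.3  0.7 -0.1] turn -1.608
```

```bash
python3 -m handwheel '[[0,1.2,2.5,0,0,0,0],[0,1.2,2.5,0,0,0,0],[0,0,0,0,0,0,-0.161],[0,0,0,0,0,0,-0.161],[0,0,0,0,0,0,-0.161],[0,0,0,0,0,0,-0.161],[0,0,0,0,0,0,-0.161]]'
python3 -m handwheel '[[0,0,0,0,0,0,-0.161],[0,0,0,0,0,0,-0.161],[0,0,0,0,0,0,-0.161],[0,0,0,0,0,0,-0.161],[0,0,0,0,0,0,-0.161],[0,0,0,0,0,0,0],[0,0,0,0,0,0,0]]'
python3 - <<'E'
from h import *
go(467.8,132,8.7,94.1)
for n in ('top','wrist'):
    p,d,i=shot(n); w=cloud(d,i);h=cv2.cvtColor(p,cv2.COLOR_RGB2HSV)
    m=(d>0)&(h[...,1]<60)&(h[...,2]>100)&(abs(w[...,0]-468)<60)&(abs(w[...,1]-132)<45)&(w[...,2]>25)&(w[...,2]<34)
    print(n,m.sum(),cv2.minAreaRect(w[m][:,:2].astype(np.float32)))
    if n=='top': save('t3.png',cv2.resize(p[190:320,170:370],(800,520)))
    else: save('w3.png',p)
E
```

```text
t: 8.78
position: [467.6, 131.9, 8.5]
ee_rot: [[-0.748, 0.664, -0.0], [0.664, 0.748, -0.0], [0.0, -0.0, -1.0]]
wrist_force: [0.5, -0.3, -1.6]
finger_gap: 0.125
t: 9.65
position: [467.5, 131.9, 8.5]
ee_rot: [[-0.998, -0.069, -0.0], [-0.069, 0.998, 0.0], [0.0, 0.0, -1.0]]
wrist_force: [-0.2, -0.5, -2.6]
finger_gap: 0.126
t 9.65 pos [467.5 131.9   8.5] ya 93.98 F [-0.2 -0.5 -2.6] gap 11.7
shift [-0.3  0.1 -0.2] turn -0.002
top 124 ((432.2394714355469, 148.4739227294922), (23.977527618408203, 15.553486824035645), 13.206156730651855)
wrist 3327 ((448.6896057128906, 130.09539794921875), (53.8476448059082, 52.16246032714844), 3.844552516937256)
```

```bash
python3 -m handwheel '[[0,0,0,-6,0,0,0],[0,0,0,-6,0,0,0],[0,0,0,-6,0,0,0],[0,0,0,-6,0,0,0],[0,0,0,0,0,0,0]]'
python3 - <<'E'
from h import *
p,d,i=shot('wrist'); w=cloud(d,i);h=cv2.cvtColor(p,cv2.COLOR_RGB2HSV)
m=(d>0)&(h[...,1]<60)&(h[...,2]>100)&(abs(w[...,0]-468)<60)&(abs(w[...,1]-132)<45)&(w[...,2]>25)&(w[...,2]<40)
print(m.sum(),cv2.minAreaRect(w[m][:,:2].astype(np.float32)),np.percentile(w[m][:,2],[5,50,95]))
E
```

```text
t: 10.38
position: [467.8, 132.0, 33.2]
ee_rot: [[-0.997, -0.073, 0.001], [-0.073, 0.997, 0.0], [-0.001, 0.0, -1.0]]
wrist_force: [0.2, -0.6, -1.5]
finger_gap: 0.128
2988 ((451.1679992675781, 130.26194763183594), (58.84929275512695, 52.244117736816406), 4.049121379852295) [28.76207266 30.05853051 31.112652  ]
```

```bash
python3 -m handwheel '[[0,0,0,-25,0,0,0],[0,0,0,-30,0,0,0],[0,0,0,0,0,0,0]]'
python3 -c "
from h import *
go(655,28,88,90.9)"
```

```text
t: 10.8
position: [468.5, 132.1, 89.3]
ee_rot: [[-0.997, -0.073, 0.003], [-0.073, 0.997, 0.001], [-0.003, 0.0, -1.0]]
wrist_force: [0.5, 0.3, -2.2]
finger_gap: 0.13
t 10.8 pos [468.5 132.1  89.3] ya 94.19 F [ 0.5  0.3 -2.2] gap 12.1
shift [-178.4 -117.4    1.8] turn 0.057
```

```bash
python3 -m handwheel '[[0,-35.7,-23.5,0,0,0,0],[0,-35.7,-23.5,0,0,0,0],[0,-35.7,-23.5,0,0,0,0],[0,-35.7,-23.5,0,0,0,0],[0,-35.6,-23.4,0,0,0,0],[0,0,0,0,0,0,0.057],[0,0,0,0,0,0,0],[0,0,0,0,0,0,0]]'
python3 - <<'E'
from h import *
go(655,28,9.5,90.9)
p,d,i=shot('wrist'); save('w4.png',p)
E
```

```text
t: 11.8
position: [653.5, 28.1, 86.7]
ee_rot: [[-1.0, -0.018, -0.001], [-0.018, 1.0, 0.0], [0.001, 0.0, -1.0]]
wrist_force: [-0.4, 0.7, -0.2]
finger_gap: 0.124
t 11.8 pos [653.5  28.1  86.7] ya 91.01 F [-0.4  0.7 -0.2] gap 11.6
shift [-1.6 -0.1 77.2] turn 0.002
```

View pics/w4.png

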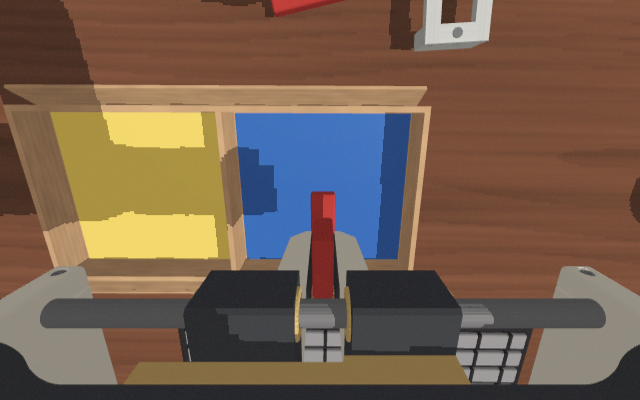

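The wrist view shows the hook held at (322,240) over the blue half, with the bracket left behind at (455,25). Now I lower it.

```bash
python3 -m handwheel '[[0,0,0,30,0,0,0],[0,0,0,25,0,0,0],[0,0,0,15,0,0,0],[0,0,0,6,0,0,0],[0,0,0,1.5,0,0,0],[0,0,0,0,0,0,0],[0,0,0,0,0,0,0]]'
python3 -c "
from h import *
go(655,28,8.7,90.9)"
```

```text
t: 12.72
position: [654.3, 27.8, 10.8]
ee_rot: [[-1.0, -0.016, 0.001], [-0.016, 1.0, 0.0], [-0.001, -0.0, -1.0]]
wrist_force: [0.1, 0.5, -2.1]
finger_gap: 0.132
t 12.72 pos [654.3  27.8  10.8] ya 90.93 F [ 0.1  0.5 -2.1] gap 12.3
shift [-0.7  0.2  2.1] turn 0.001
```

```bash
python3 -m handwheel '[[0,0,0,1,0,0,0],[0,0,0,1,0,0,0],[0,0,0,0,0,0,0],[0,0,0,0,0,0,0]]'
```

```text
t: 13.22
position: [654.2, 27.8, 8.6]
ee_rot: [[-1.0, -0.016, 0.0], [-0.016, 1.0, -0.0], [-0.0, -0.0, -1.0]]
wrist_force: [-2.7, -0.4, 5.8]
finger_gap: 0.127
```

Contact at about 6 N, so I release gently, rise, and check.

```bash
python3 -m handwheel '[[25,0,0,0,0,0,0],[40,0,0,0,0,0,0],[40,0,0,0,0,0,0],[40,0,0,0,0,0,0],[40,0,0,-20,0,0,0],[40,0,0,-40,0,0,0],[40,0,0,-50,0,0,0],[40,0,0,-30,0,0,0],[40,0,0,0,0,0,0]]'
python3 - <<'E'
from h import *
go(467.8,132,150,94)
p,d,i=shot('wrist'); w=cloud(d,i);h=cv2.cvtColor(p,cv2.COLOR_RGB2HSV)
r=((h[...,0]<6)|(h[...,0]>174))&(h[...,1]>150)&(d>0)&(abs(w[...,0]-655)<80)&(abs(w[...,1]-28)<80)&(w[...,2]>4)
print(r.sum(),cv2.minAreaRect(w[r][:,:2].astype(np.float32)),np.percentile(w[r][:,2],[5,50,98]))
m=(d>0)&(h[...,1]<60)&(h[...,2]>100)&(abs(w[...,0]-468)<80)&(abs(w[...,1]-132)<60)&(w[...,2]>25)&(w[...,2]<35)
if m.sum()>4: print(m.sum(),cv2.minAreaRect(w[m][:,:2].astype(np.float32)))
E
```

```text
t: 14.35
position: [655.2, 27.8, 152.5]
ee_rot: [[-1.0, -0.016, 0.006], [-0.016, 1.0, 0.0], [-0.006, -0.0, -1.0]]
wrist_force: [-0.5, -0.4, -0.1]
finger_gap: 0.429
t 14.35 pos [655.2  27.8 152.5] ya 90.93 F [-0.5 -0.4 -0.1] gap 39.9
shift [185.7 107.2   1.5] turn -0.054
647 ((652.2114868164062, 27.231037139892578), (47.4220085144043, 16.47142219543457), 0.5221671462059021) [14.2284717  75.72211493 78.1444935 ]
1872 ((489.8171691894531, 132.7777557373047), (50.02356719970703, 53.435020446777344), 2.5555832386016846)
```

The hook stands upright in the blue half. Before gripping the bracket, I check the large loose hook's extent against the gripper body.

Run:
```python
from h import *
v,u=np.mgrid[0:400,0:640]
for n,b in (('top',(290,345,235,275)),('scene',(296,332,148,202))):
    z=np.load(n+'1.npz');p,d,w=z['p'],z['d'],z['w'];h=cv2.cvtColor(p,cv2.COLOR_RGB2HSV).astype(int)
    m=((h[...,0]<6)|(h[...,0]>174))&(h[...,1]>150)&(d>0)&(u>=b[0])&(u<=b[1])&(v>=b[2])&(v<=b[3])
    P=w[m]
    for lo,hi in ((3,45),(45,110),(92,110)):
        Q=P[(P[:,2]>lo)&(P[:,2]<hi)]; print(n,lo,len(Q),Q.min(0).round(0),Q.max(0).round(0),cv2.minAreaRect(Q[:,:2].astype(np.float32)))
# gripper body from scene2 (tip z~79, tool (462.7,129.3), jaws along x)
z=np.load('scene2.npz');p,d,w=z['p'],z['d'],z['w']
Q=w[(d>0)&(abs(w[...,0]-462)<150)&(abs(w[...,1]-129)<110)&(w[...,2]>100)&(w[...,2]<260)]
for a in range(100,260,15):
    q=Q[(Q[:,2]>=a)&(Q[:,2]<a+15)]
    if len(q): print(a-79,'above tip: along jaw',(q.min(0)[0]-462.7).round(),(q.max(0)[0]-462.7).round(),'across',(q.min(0)[1]-129.3).round(),(q.max(0)[1]-129.3).round(),len(q))
```

```text
top 3 285 [452. -21.   4.] [490.  51.  43.] ((471.0701599121094, 14.674169540405273), (25.20404052734375, 69.58372497558594), 13.221689224243164)
top 45 408 [458. -11.  46.] [484.  39. 103.] ((471.15997314453125, 14.647578239440918), (17.329042434692383, 50.16004180908203), 13.715847969055176)
top 92 353 [458. -11.  93.] [484.  39. 103.] ((471.414306640625, 14.643649101257324), (17.058923721313477, 49.99758529663086), 13.254829406738281)
scene 3 386 [453. -24.   3.] [493.  50.  44.] ((474.1995849609375, 12.720355987548828), (28.297683715820312, 70.98974609375), 16.52744483947754)
scene 45 438 [461. -13.  45.] [489.  38. 104.] ((473.8912658691406, 12.399524688720703), (18.649709701538086, 50.68476867675781), 14.2749605178833)
scene 92 189 [461. -12.  92.] [486.  38. 104.] ((473.7867431640625, 12.357208251953125), (17.762571334838867, 50.573997497558594), 15.401642799377441)
21 above tip: along jaw -14.0 18.0 across -110.0 2.0 93
36 above tip: along jaw -15.0 19.0 across -12.0 1.0 65
51 above tip: along jaw -7.0 18.0 across -12.0 -4.0 26
66 above tip: along jaw 24.0 24.0 across -12.0 -12.0 1
81 above tip: along jaw -85.0 89.0 across -40.0 38.0 268
96 above tip: along jaw -86.0 94.0 across -40.0 35.0 672
111 above tip: along jaw -94.0 97.0 across -41.0 38.0 743
126 above tip: along jaw -92.0 95.0 across -40.0 36.0 725
141 above tip: along jaw -9.0 20.0 across -22.0 23.0 144
156 above tip: along jaw -36.0 22.0 across -38.0 19.0 84
171 above tip: along jaw -40.0 38.0 across -39.0 26.0 159
```

```bash
python3 -m handwheel '[[84,37.1,23,0,0,0,0],[84,37.1,23,0,0,0,0],[84,37.1,23,0,0,0,0],[84,37.1,23,0,0,0,0],[84,37,23.2,0,0,0,0],[84,0,0,0,0,0,-0.054],[84,0,0,0,0,0,0],[84,0,0,0,0,0,0]]'
python3 - <<'E'
from h import *
p,d,i=shot('wrist'); w=cloud(d,i);h=cv2.cvtColor(p,cv2.COLOR_RGB2HSV)
m=(d>0)&(h[...,1]<60)&(h[...,2]>100)&(abs(w[...,0]-468)<60)&(abs(w[...,1]-132)<45)&(w[...,2]>25)&(w[...,2]<35)
print(m.sum(),cv2.minAreaRect(w[m][:,:2].astype(np.float32)),np.percentile(w[m][:,2],50))
r=((h[...,0]<6)|(h[...,0]>174))&(h[...,1]>150)&(d>0)&(abs(w[...,0]-430)<80)&(w[...,1]>165)&(w[...,1]<260)&(w[...,2]>4)
if r.sum():print('small',w[r].min(0),w[r].max(0))
go(468,140,-30,94)
E
```

```text
t: 15.4
position: [466.8, 139.8, 147.6]
ee_rot: [[-0.998, -0.069, -0.001], [-0.069, 0.998, -0.0], [0.001, -0.0, -1.0]]
wrist_force: [1.0, -1.3, -0.6]
finger_gap: 0.9
2210 ((468.091552734375, 131.5363311767578), (92.63522338867188, 52.11831283569336), 4.143888473510742) 30.00300165445671
small [404.54125223 196.11767321   4.05594276] [437.76281233 227.24537088  53.79353619]
t 15.45 pos [466.9 139.8 147.6] ya 93.94 F [-0.5  0.1 -0.9] gap 84.1
shift [ -1.3   0.2 177.6] turn -0.001
```

```bash
python3 -m handwheel '[[84,-1.3,0,45,0,0,0],[84,0,0,50,0,0,0],[84,0,0,40,0,0,0],[84,0,0,0,0,0,0],[84,0,0,20,0,0,0],[84,0,0,12,0,0,0],[84,0,0,0,0,0,0],[84,0,0,0,0,0,0]]'
python3 - <<'E'
from h import *
p,d,i=shot('wrist'); save('w5.png',p)
go(468,140,-30,94)
E
```

```text
t: 16.45
position: [468.6, 140.2, -17.9]
ee_rot: [[-0.998, -0.07, 0.001], [-0.07, 0.998, 0.0], [-0.001, 0.0, -1.0]]
wrist_force: [-0.3, 0.5, 0.6]
finger_gap: 0.906
t 16.5 pos [468.6 140.2 -17.9] ya 94.02 F [ 0.3 -0.1 -0.3] gap 84.2
shift [ 0.6 -0.2 12.1] turn 0.0
```

View pics/w5.png

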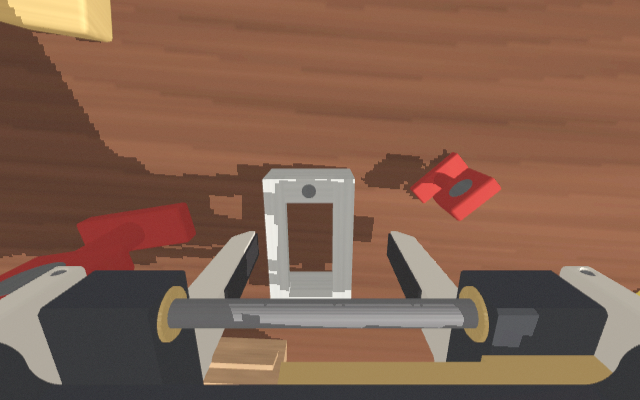

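The wrist view shows the empty bracket at (309,235) between the open fingers, with the large hook at left (130,240) below and beside the body. I go down 12 mm and close.

```bash
python3 -m handwheel '[[84,0,0,7,0,0,0],[84,0,0,5,0,0,0],[84,0,0,0,0,0,0],[50,0,0,0,0,0,0],[40,0,0,0,0,0,0],[40,0,0,0,0,0,0],[40,0,0,0,0,0,0],[40,0,0,0,0,0,0],[40,0,0,0,0,0,0]]'
```

```text
t: 17.62
position: [468.2, 140.0, -30.8]
ee_rot: [[-0.998, -0.07, 0.0], [-0.07, 0.998, -0.0], [-0.0, -0.0, -1.0]]
wrist_force: [0.3, -2.9, 2.1]
finger_gap: 0.555
```

```bash
python3 -m handwheel '[[40,0,0,-8,0,0,0],[40,0,0,-20,0,0,0],[40,0,0,-40,0,0,0],[40,0,0,-40,0,0,0],[40,0,0,-30,0,0,0],[40,0,0,0,0,0,0]]'
python3 - <<'E'
from h import *
go(657,-149,107,90.8)
p,d,i=shot('wrist'); w=cloud(d,i);h=cv2.cvtColor(p,cv2.COLOR_RGB2HSV)
Q=w[(d>0)&(h[...,1]<60)&(h[...,2]>100)&(abs(w[...,0]-468)<60)&(abs(w[...,1]-140)<30)&(w[...,2]>140)&(w[...,2]<185)]
print(len(Q),cv2.minAreaRect(Q[:,:2].astype(np.float32)),np.percentile(Q[:,2],[5,50,95]))
for a in range(420,520,10):
    q=Q[(Q[:,0]>=a)&(Q[:,0]<a+10),2]
    if len(q)>20: print(a,len(q),np.percentile(q,[50,90]).round(1))
E
```

```text
t: 18.38
position: [468.9, 140.5, 109.2]
ee_rot: [[-0.998, -0.07, 0.003], [-0.07, 0.998, 0.001], [-0.003, 0.001, -1.0]]
wrist_force: [-0.3, 0.1, -2.9]
finger_gap: 0.555
t 18.38 pos [468.9 140.5 109.2] ya 94.03 F [-0.3  0.1 -2.9] gap 51.6
shift [-167.3 -302.     2.5] turn 0.056
8561 ((468.25323486328125, 140.7181854248047), (93.27882385253906, 60.132564544677734), 4.298304080963135) [146.28745175 169.78711705 171.03053781]
420 2437 [169.3 170.5]
430 1321 [170.  170.7]
440 798 [170.  170.7]
450 970 [170.  173.3]
460 801 [170.  171.1]
470 665 [170.1 170.8]
480 612 [170.1 170.7]
490 383 [151.1 169.8]
500 406 [149.4 155.6]
510 168 [170.2 170.9]
```

Held level and centred. Now over the yellow half.

```bash
python3 -m handwheel '[[40,-23.9,-43.1,0,0,0,0],[40,-23.9,-43.1,0,0,0,0],[40,-23.9,-43.1,0,0,0,0],[40,-23.9,-43.1,0,0,0,0],[40,-23.9,-43.1,0,0,0,0],[40,-23.9,-43.1,0,0,0,0],[40,-23.9,-43.4,0,0,0,0],[40,0,0,0,0,0,0.056],[40,0,0,0,0,0,0],[40,0,0,0,0,0,0]]'
python3 - <<'E'
from h import *
go(657,-149,-25,90.8)
p,d,i=shot('wrist'); save('w6.png',p)
E
```

```text
t: 19.68
position: [655.6, -148.9, 106.0]
ee_rot: [[-1.0, -0.016, -0.001], [-0.016, 1.0, 0.0], [0.001, 0.0, -1.0]]
wrist_force: [-0.1, 0.3, -3.0]
finger_gap: 0.556
t 19.68 pos [ 655.6 -148.9  106. ] ya 90.91 F [-0.1  0.3 -3. ] gap 51.8
shift [ -1.6  -0.2 131. ] turn 0.002
```

View pics/w6.png

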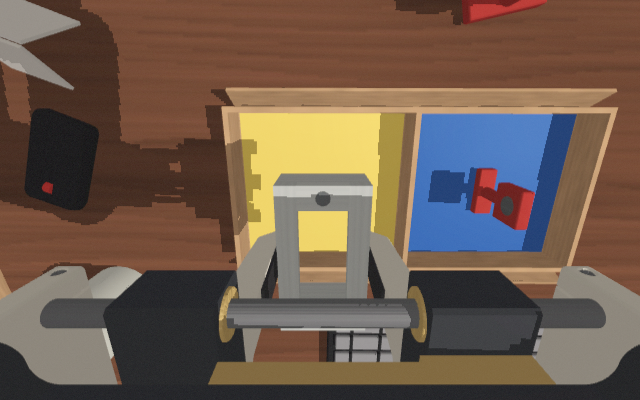

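The wrist view shows the bracket held level over the yellow half at (322,240), with the red hook in the blue half at (500,195). Now I lower it.

```bash
python3 -m handwheel '[[40,-1.5,0,40,0,0,0],[40,0,0,40,0,0,0],[40,0,0,30,0,0,0],[40,0,0,12,0,0,0],[40,0,0,5,0,0,0],[40,0,0,0,0,0,0],[40,0,0,1.5,0,0,0],[40,0,0,1.5,0,0,0],[40,0,0,0,0,0,0],[40,0,0,0,0,0,0]]'
```

```text
t: 20.98
position: [657.6, -149.4, -22.8]
ee_rot: [[-1.0, -0.014, 0.0], [-0.014, 1.0, -0.0], [-0.0, -0.0, -1.0]]
wrist_force: [0.0, 1.5, -3.4]
finger_gap: 0.56
```

```bash
python3 -m handwheel '[[40,0,0,1.5,0,0,0],[40,0,0,1,0,0,0],[40,0,0,0,0,0,0],[40,0,0,0,0,0,0]]'
```

```text
t: 21.48
position: [657.6, -149.4, -25.5]
ee_rot: [[-1.0, -0.014, -0.0], [-0.014, 1.0, 0.0], [0.0, 0.0, -1.0]]
wrist_force: [-0.5, -0.5, -2.6]
finger_gap: 0.558
```

```bash
python3 -m handwheel '[[40,0,0,0.6,0,0,0],[40,0,0,0,0,0,0],[40,0,0,0,0,0,0]]'
```

```text
t: 21.85
position: [657.7, -149.4, -25.8]
ee_rot: [[-1.0, -0.014, 0.0], [-0.014, 1.0, -0.0], [-0.0, -0.0, -1.0]]
wrist_force: [-2.4, 1.0, 1.4]
finger_gap: 0.555
```

Touching down. I release, rise and back away for the final look.

```bash
python3 -m handwheel '[[65,0,0,0,0,0,0],[70,0,0,0,0,0,0],[70,0,0,0,0,0,0],[70,0,0,0,0,0,0],[70,0,0,-20,0,0,0],[70,0,0,-50,0,0,0],[70,0,0,-50,0,0,0],[70,0,0,-50,0,0,0]]'
python3 -m handwheel '[[70,0,-50,-10,0,0,0],[70,0,-50,0,0,0,0],[70,0,-50,0,0,0,0],[70,0,-50,0,0,0,0],[70,0,-50,0,0,0,0],[70,0,0,0,0,0,0],[70,0,0,0,0,0,0]]'
python3 - <<'E'
from h import *
P=[]
for n in ('top','scene'):
    p,d,i=shot(n); w=cloud(d,i);h=cv2.cvtColor(p,cv2.COLOR_RGB2HSV).astype(int);P.append(p);x,y,z=w[...,0],w[...,1],w[...,2]
    def r(t,m):
        Q=w[m&(d>0)]; print(n,t,len(Q),[np.round(a,1).tolist() for a in cv2.minAreaRect(Q[:,:2].astype(np.float32))] if len(Q)>4 else '',np.percentile(Q[:,2],[2,50,98]).round(1) if len(Q) else '')
    red=((h[...,0]<6)|(h[...,0]>174))&(h[...,1]>150); g=(h[...,1]<60)&(h[...,2]>90)
    r('red tab',red&(abs(x-655)<75)&(abs(y-28)<80)&(z>68)&(z<90))
    r('bracket',g&(abs(x-657)<75)&(abs(y+149)<80)&(z>28)&(z<42))
    r('green',(h[...,0]>60)&(h[...,0]<95)&(h[...,1]>80)&(abs(x-420)<60)&(abs(y+215)<60)&(z>67)&(z<80))
    r('gbracket',g&(abs(x-418)<60)&(abs(y+217)<40)&(z>24)&(z<36))
save('end.png',np.vstack([cv2.resize(P[0],(480,300)),cv2.resize(P[1],(480,300))]))
E
```

```text
t: 22.85
position: [657.5, -149.3, 147.4]
ee_rot: [[-1.0, -0.014, 0.001], [-0.014, 1.0, -0.0], [-0.001, -0.0, -1.0]]
wrist_force: [0.8, -0.5, -0.1]
finger_gap: 0.753
t: 23.72
position: [661.2, -399.1, 155.0]
ee_rot: [[-1.0, -0.014, 0.001], [-0.014, 1.0, -0.0], [-0.001, -0.0, -1.0]]
wrist_force: [-0.0, 0.3, 0.1]
finger_gap: 0.75
top red tab 150 [[652.8, 27.9], [11.8, 35.8], 89.3] [69.7 75.9 78.9]
top bracket 954 [[657.0, -148.6], [92.7, 52.3], 0.8] [29.7 33.9 36.7]
top green 159 [[419.8, -215.1], [11.2, 35.0], 14.5] [68.  71.  73.5]
top gbracket 1092 [[418.3, -217.2], [53.1, 91.2], 88.3] [25.4 29.  31.7]
scene red tab 118 [[655.8, 25.7], [35.5, 11.3], 1.4] [68.3 76.2 80.1]
scene bracket 838 [[659.4, -150.6], [93.6, 52.0], 1.2] [28.9 34.9 38. ]
scene green 85 [[421.4, -217.5], [12.9, 34.0], 14.7] [67.4 71.4 74.8]
scene gbracket 427 [[419.7, -219.2], [51.8, 96.1], 88.4] [25.6 29.9 33.2]
```

View pics/end.png

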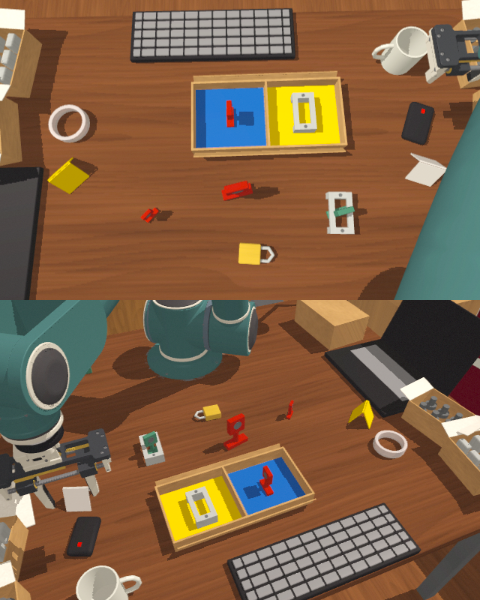

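The final view shows the red hook upright in blue at (230,113), the bracket on its feet in yellow at (303,112), and the green hook in place at (342,212). The gripper is clear of everything.

```bash
python3 -c "
from bench import order
print(order.sign_off())"
```

```text
the job is handed in; nothing more can be done
None
```

The job is done and handed in, at about 24 s of the 67 s allowed.

**What I did:** I gripped the middle-sized red hook by its tab, turned it about 92° and lifted it out. The bracket stayed where it was. I set the hook in the blue half, then put the emptied bracket in the yellow half.

**Last checks (top and scene cameras):**

| Thing | Measured | Result |
|---|---|---|
| Red hook | Tab centre about (653–656, 26–28), tab top at about 76 | Upright in the blue half |
| Bracket | Centre about (657, -149), top at about 34–35 | Level on its feet in the yellow half |
| Green hook and its bracket | Within about 2 mm and 1° of the start | Unmoved |
| Wrist force readings | About 6 N at most, at the end of each move | Well under the 120 N limit |

**What disagreed:**
- **Height reading:** the reported TCP height was about 36 mm below the real fingertips, as both the wrist and scene cameras showed. My first grip therefore closed in the air above the tab without touching anything. I corrected every later height for this.
- **Bracket slide:** gripping the bracket slid it about 8 mm on the desk before I lifted it. I did this on purpose to keep the gripper body clear of the large look-alike hook.

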